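Sort salvaged power-supply parts into the colour-coded trays

TASK

Sort the parts salvaged from a power supply into the coloured trays: the two capacitors go in the blue tray and the two heatsinks in the yellow tray, one to each bay, and the transformer goes in the red tray. Stand every part upright and flat on its tray's floor, and do not tip any of them over on the way.

Things in the scene. Friction and masses are not known exactly. Their poses are not given: they have to be found in the camera images.
- cap_black: electrolytic capacitor, an upright cylinder 30 mm in diameter and 45 mm tall with a black sleeve, a pale stripe down one side and a bare aluminium top with a scored cross; about 45 g. Origin: centre of the underside, z up the axis.
- cap_violet: electrolytic capacitor, an upright cylinder 30 mm in diameter and 45 mm tall with a violet sleeve, a pale stripe down one side and a bare aluminium top with a scored cross; about 45 g. Origin: centre of the underside, z up the axis.
- sink_silver: finned heatsink, an upright silver-coloured block 42 (x) x 25 (y) x 42 mm tall, its vertical fins ending on the two long faces (+y and -y); grip it across these, 25 mm apart; about 60 g. Origin: centre of the underside, z up.
- sink_black: finned heatsink, an upright black block 42 (x) x 25 (y) x 42 mm tall, its vertical fins ending on the two long faces (+y and -y); grip it across these, 25 mm apart; about 60 g. Origin: centre of the underside, z up.
- transformer: small mains transformer, upright: dark steel core 50 (x) x 22 (y) x 46 mm tall, with a copper-coloured winding 30 (x) x 40 (y) mm around its middle that stands out on both long sides (y) from 4 to 40 mm above the underside; grip it across the winding, 40 mm wide along y; about 160 g. Origin: centre of the underside, z up.
- tray_blue: open blue plastic tray fixed to the bench, 133 (x) x 58 (y) x 16 mm high, walls and floor 3 mm thick. A 3 mm cross wall, rim high, splits it into two bays along x, each 62 x 52 mm inside, centred at x = +32.5 and -32.5 mm, y = 0. Origin: centre of the underside, z up; inner floor 3 mm above it. For the capacitors.
- tray_yellow: open yellow plastic tray fixed to the bench, 133 (x) x 58 (y) x 16 mm high, walls and floor 3 mm thick. A 3 mm cross wall, rim high, splits it into two bays along x, each 62 x 52 mm inside, centred at x = +32.5 and -32.5 mm, y = 0. Origin: centre of the underside, z up; inner floor 3 mm above it. For the heatsinks, long side along the tray's x.
- tray_red: open red plastic tray fixed to the bench, one bay without cross wall, 80 (x) x 70 (y) x 16 mm high outside, 74 x 64 mm inside, walls and floor 3 mm thick. For the transformer, whose long side goes along the tray's x axis. Origin: centre of the underside; z up; the inner floor is 3 mm above the origin.
Things that resemble listed ones, but are neither listed nor needed, are in the scene too. Leave any turquoise look-alike of the cap_violet alone.

How it is judged (in metres and radians):
At the end, for the whole second after the job is handed in: One capacitor in each bay of the blue tray, one heatsink in each bay of the yellow tray, the transformer in the red tray, each wholly inside the walls (to 3 mm), underside on the tray floor (to 3.5 mm), upright within 0.12 rad, released and at rest (((x of cap_black in the frame of tray_blue between 0.014 and 0.051 m and y of cap_black in the frame of tray_blue between -0.014 and 0.014 m and x of cap_violet in the frame of tray_blue between -0.051 and -0.014 m and y of cap_violet in the frame of tray_blue between -0.014 and 0.014 m) or (x of cap_violet in the frame of tray_blue between 0.014 and 0.051 m and y of cap_violet in the frame of tray_blue between -0.014 and 0.014 m and x of cap_black in the frame of tray_blue between -0.051 and -0.014 m and y of cap_black in the frame of tray_blue between -0.014 and 0.014 m)) and ((x of sink_silver in the frame of tray_yellow between 0.013 and 0.052 m and y of sink_silver in the frame of tray_yellow between -0.018 and 0.018 m and x of sink_black in the frame of tray_yellow between -0.052 and -0.013 m and y of sink_black in the frame of tray_yellow between -0.018 and 0.018 m) or (x of sink_black in the frame of tray_yellow between 0.013 and 0.052 m and y of sink_black in the frame of tray_yellow between -0.018 and 0.018 m and x of sink_silver in the frame of tray_yellow between -0.052 and -0.013 m and y of sink_silver in the frame of tray_yellow between -0.018 and 0.018 m)) and x of transformer in the frame of tray_red between -0.018 and 0.018 m and y of transformer in the frame of tray_red between -0.016 and 0.016 m and z of each of cap_black, cap_violet in the frame of tray_blue below 0.0065 m and angle between each of cap_black, cap_violet, sink_silver, sink_black, transformer's own z axis and vertical below 0.12 rad and linear speed of each of cap_black, cap_violet, sink_silver, sink_black, transformer below 0.02 m/s and angular speed of each of cap_black, cap_violet, sink_silver, sink_black, transformer below 0.2 rad/s and z of each of sink_silver, sink_black in the frame of tray_yellow below 0.0065 m and z of transformer in the frame of tray_red below 0.0065 m); the robot touches nothing.
It fails at once if a part is tipped over (leans more than 1 rad) (angle between any of cap_black, cap_violet, sink_silver, sink_black, transformer's own z axis and vertical above 1 rad).
It also fails if it takes over 115 s, if anything falls off the work surface, if the arm or the gripper's body presses on something with over 40 N, if the wrist force passes 120 N, or if a joint passes its speed limit or range.

ROBOT

A 6-joint arm with a two-finger parallel gripper is mounted at the origin on the work surface. World frame = base frame: x ahead of the robot, y to its left, z up, the work surface at z = 0. Lengths are in mm, angles in rad, forces in N, time in s.
With the tool pointing down it reaches from about 350 to 975 mm from the base axis. Payload 7.1 kg.
Tool frame: the origin (TCP) lies at the very end of the fingers, on their centre line; the grasp point (between the pads) lies 19 mm behind it (ctrl.pinch_z is the distance from the TCP to the grasp point, in mm); z points along the fingers, y is the direction in which the jaws open and shut (so a half turn about z gives the same grasp; the last joint's range is limited). The gripper opens to 88 mm and grips with 3 to 60 N. Pads are 20 mm wide; open, the fingers measure 115 mm over their backs; the gripper's body (75 mm by 178 mm) begins 61 mm behind the grasp point.
Start: joints at [-1.233, 0.423, 1.63, -0, 1.089, -0.019], TCP at [218.315, -585.614, 222.675] pointing down, gripper open.
Joint ranges: [-3, 3], [-0.9, 2.11], [0.09, 2.58], [-1.31, 4.45], [0.11, 2.69], [-2.54, 2.54]. Speed limits (rad/s): [2.39, 2.39, 3.01, 3.14, 3.14, 3.14].

INTERFACE

Orientations are given as a rotation vector (axis times angle).
In Python, from workcell import ctrl gives the robot as it stands.
- The arm moves only by the shell command python3 -m inch 'ROWS' [OPENING]. ROWS is JSON, a list of rows, each an object with "xyz": the shift along the tool's x, y, z in cm, a list of three; "spin": the turn about the tool's z in degrees. A call has 1 to 20 rows; each row is the pose to reach, as a shift and turn from the pose measured when the call began, along the tool's axes at that moment; what a row does not reach only later rows make up. A row lasts 1/10 s, in which the tool goes at most 50 mm and 8.59 degrees, less where a joint would pass 70% of its speed; a pose out of reach is approached as far as the arm can. A call with a gripper value outside its range is refused whole. OPENING is the closure, from 0 (fully open) to 1 (shut), set as the call begins (- or left out, the last holds). The fingers move at their own pace and stop on an object; the grip force is fixed at half the most. Time passes only in rows, so rows that repeat a pose let the fingers close. It gives the time, the measured TCP pose, the force and the opening at its end, in the units of the state.
- ctrl.get_obs(): the state, without advancing time (a new reading comes with each control period).
- ctrl.get_image(name): name is "side" or "top" or "wrist"; returns the picture (400x640x3 uint8, red, green, blue); there is no depth.
- ctrl.camera_info(name): a dict with "camera_matrix" (3x3 intrinsics, pixels), "R" (3x3) and "t" (3): a world point X has camera coordinates R X + t; the wrist camera has in their place "hand_eye" (4x4, takes a point from camera to tool coordinates, whose origin is the TCP and whose axes are the flange's). Camera axes: x right, y down, z forward; pixel columns grow to the right and rows downward; lengths in mm; the calibration is good to about 2 mm. A picture is of the moment at which its call begins: read the wrist's pose just before it. camera_info takes no time and is no camera call.
- ctrl.close_job(): hands the job in, once; it reports no verdict.
The state is a dict: "t": time; "qpos": joint angles; "qvel": joint speeds; "joint_torque": joint torques, N m; "ee_pos": TCP position; "orientation": TCP orientation; "ft_force": force on the tool from outside, world axes, zero at the start; "moment": the same for the moment, N m; "width": finger opening in mm.
Only numpy, scipy, OpenCV 4.12 (cv2) and the standard library are available. Lean on these libraries where they do the work, as an engineer would, in place of code of your own. Each camera call takes 0.05 s, during which the arm holds its last target. There are 200 camera calls.

## Working session

There is one attempt and no reset: what is moved stays moved. The work goes in short steps, Python scripts to look and compute and a shell command to move; the robot and the scene stay as the last step left them, time stands still between calls to the robot, and variables do not carry over. Pictures are saved under pics/ and viewed, about 12 in all and at most 16, crops included, and the job is handed in when it is done.

```bash
ls; mkdir -p pics
python3 - <<'E'
from workcell import ctrl
import cv2
print(ctrl.get_obs())
for n in ("top","side","wrist"):
    im=ctrl.get_image(n); cv2.imwrite(f"pics/{n}0.png",im[:,:,::-1]); print(n,ctrl.camera_info(n))
E
```

```text
pics
{'t': 0.0, 'qpos': array([-1.23299943e+00,  4.23820297e-01,  1.63068709e+00, -1.93636235e-05,
        1.08860766e+00, -1.90165162e-02]), 'qvel': array([ 0.00043349, -0.00148524,  0.00111821,  0.00044384, -0.00059436,
       -0.00084882]), 'joint_torque': array([ 1.75413163e-03, -5.44608164e+01, -2.73666143e+01,  6.43203151e-02,
        2.26837612e-02, -1.17263439e-04]), 'ee_pos': array([ 218.13067019, -585.10362253,  221.91567507]), 'orientation': array([-3.09024923e+00, -5.57260305e-01,  4.05950942e-04]), 'ft_force': array([-0.82284552, -0.02061329,  0.43692894]), 'moment': array([ 0.03147006, -0.01703889, -0.00354136]), 'width': 88.03346715396195}
top {'camera_matrix': array([[394.19186556,   0.        , 324.1418523 ],
       [  0.        , 394.19186556, 203.62660148],
       [  0.        ,   0.        ,   1.        ]]), 'R': array([[ 0.0208611 , -0.99975856, -0.00690221],
       [-0.99881108, -0.0205361 , -0.04421204],
       [ 0.04405962,  0.00781632, -0.99899833]]), 't': array([  1.89458204, 529.35544726, 995.7710101 ])}
side {'camera_matrix': array([[457.51795383,   0.    
[... 164 characters left out ...]
 0.0179839 ],
       [-0.30018462,  0.63141643, -0.71498426],
       [ 0.28365458, -0.65655616, -0.69890922]]), 't': array([509.21154376, 184.81100187, 959.31744921])}
wrist {'camera_matrix': array([[343.05493187,   0.        , 310.74903315],
       [  0.        , 343.05493187, 193.35306019],
       [  0.        ,   0.        ,   1.        ]]), 'hand_eye': array([[-8.55552677e-04, -9.64875905e-01, -2.62704695e-01,
         7.19852044e+01],
       [ 9.99999634e-01, -8.33345703e-04, -1.95950721e-04,
        -5.00334861e-01],
       [-2.98557000e-05, -2.62704766e-01,  9.64876264e-01,
        -1.62487381e+02],
       [ 0.00000000e+00,  0.00000000e+00,  0.00000000e+00,
         1.00000000e+00]])}
```

View pics/top0.png

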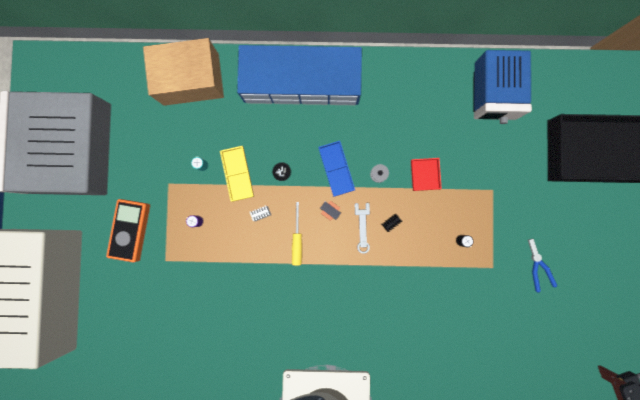

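View pics/side0.png

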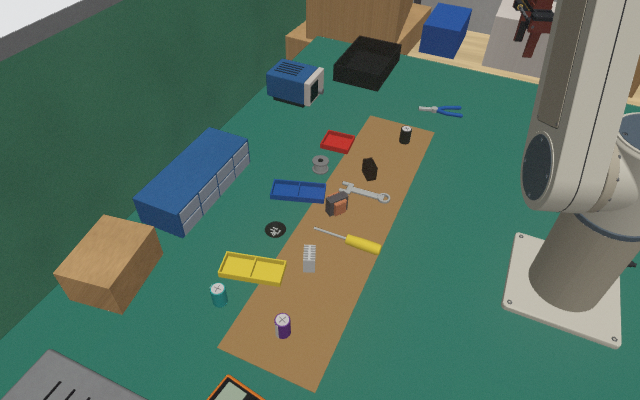

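The top view shows:
- parts: violet cap (194,221), silver sink (260,213), transformer (331,211), black sink (391,222), black cap (466,241)
- trays: yellow (236,173), blue (336,169), red (425,174)
- look-alike: turquoise cap (198,163)

The side view agrees. Next I'll measure them with colour masks.

```bash
cat > h.py <<'E'
from workcell import ctrl
import numpy as np, cv2
from scipy.spatial.transform import Rotation as Ro
def cam(n):
    c=ctrl.camera_info(n); K=c["camera_matrix"]
    if n=="wrist":
        o=ctrl.get_obs(); T=np.eye(4); T[:3,:3]=Ro.from_rotvec(o["orientation"]).as_matrix(); T[:3,3]=o["ee_pos"]
        C=T@c["hand_eye"]; return K,C[:3,:3],C[:3,3]
    return K,c["R"].T,-c["R"].T@c["t"]
def cast(C,uv,z):
    K,R,p=C; uv=np.atleast_2d(np.float64(uv))
    d=(R@np.linalg.inv(K)@np.c_[uv,np.ones(len(uv))].T).T
    return p+d*((z-p[2])/d[:,2])[:,None]
def proj(C,X):
    K,R,p=C; x=(K@R.T@(np.atleast_2d(X)-p).T).T; return x[:,:2]/x[:,2:]
def rect(C,mask,z):
    """largest blob -> centre, long-axis angle (deg), sides, on plane z"""
    cs,_=cv2.findContours(mask.astype(np.uint8),cv2.RETR_EXTERNAL,cv2.CHAIN_APPROX_NONE)
    c=max(cs,key=cv2.contourArea)[:,0]
    P=cast(C,c,z)[:,:2].astype(np.float32)
    (x,y),(w,h),a=cv2.minAreaRect(P)
    if h>w: a+=90; w,h=h,w
    return np.round([x,y,(a+90)%180-90,w,h],1)
def go(x,y,z,yaw=None):
    """print rows figures: shift (cm) in tool axes and spin (deg) so tool-y lies along yaw (deg, mod 180)"""
    o=ctrl.get_obs(); R=Ro.from_rotvec(o["orientation"]).as_matrix()
    s=R.T@(np.array([x,y,z])-o["ee_pos"])/10; sp=0
    if yaw is not None:
        cur=np.degrees(np.arctan2(R[1,1],R[0,1])); sp=-((yaw-cur+90)%180-90)
    print("t",round(o["t"],2),"shift cm",np.round(s,2),"spin",np.round(sp,1),"q6 now",round(o["qpos"][5],2),"tool",np.round(o["ee_pos"],1))
E
python3 - <<'E'
from h import *
im=cv2.imread("pics/top0.png"); C=cam("top"); h=cv2.cvtColor(im,cv2.COLOR_BGR2HSV); H,S,V=cv2.split(h)
def box(m,x0,y0,x1,y1):
    o=np.zeros_like(m); o[y0:y1,x0:x1]=m[y0:y1,x0:x1]; return o
print("yellow",rect(C,box((abs(H.astype(int)-28)<6)&(S>150),210,140,262,207),16))
print("blue",rect(C,box((abs(H.astype(int)-112)<12)&(S>150),310,135,360,200),16))
print("red",rect(C,box(((H<6)|(H>174))&(S>150),405,150,447,197),16))
for n,uv,z in (("violet",(194,221),45),("silver",(260,213),42),("trafo",(331,211),46),("sinkb",(391,222),42),("capb",(466,241),45)): print(n,cast(C,uv,z).round())
cv2.imwrite("pics/topc.png",cv2.resize(im[130:275,170:490],None,fx=2.5,fy=2.5,interpolation=cv2.INTER_CUBIC))
E
```

```text
yellow [642.7 262.9 -28.3  78.1  40.9]
blue [621.5 -15.9  18.1 132.2  59.1]
red [ 609.8 -244.1    4.3   79.9   71.1]
violet [[478. 333.  45.]]
silver [[501. 171.  42.]]
trafo [[510.  -5.  46.]]
sinkb [[ 486. -153.   42.]]
capb [[ 443. -338.   45.]]
```

View pics/topc.png

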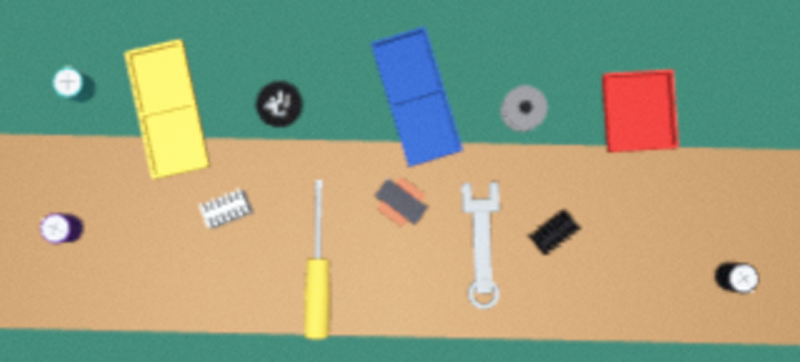

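The enlarged crop shows all parts upright and clear of each other. The yellow mask was too tight, so I'll redo it and measure the part yaws.

Run:
```python
from h import *
im=cv2.imread("pics/top0.png"); C=cam("top"); h=cv2.cvtColor(im,cv2.COLOR_BGR2HSV); H,S,V=[a.astype(int) for a in cv2.split(h)]
def box(m,x0,y0,x1,y1):
    o=np.zeros_like(m); o[y0:y1,x0:x1]=m[y0:y1,x0:x1]; return o
print("yellow",rect(C,box((H>20)&(H<36)&(S>110),210,140,262,207),16))
b=lambda m,u,v,r=16:box(m,u-r,v-r,u+r,v+r)
print("silver",rect(C,b(S<70,260,213,14),42))
print("trafo core",rect(C,b((S<90)&(V<140),331,211),46))
print("sinkb",rect(C,b(V<75,391,222),42))
for n,u,v in (("violet",194,221),("capb",466,241)): print(n,rect(C,b((S<70)&(V>130),u,v),45))
go(443,-338,140)
```

```text
yellow [601.8 239.6  14.2 135.3  62.5]
silver [500.9 172.1 -67.   48.3  27.7]
trafo core [511.7  -2.6  56.5  47.9  20.8]
sinkb [ 484.8 -154.1  -50.3   42.2   22.3]
violet [478.  339.6   2.1  29.8  27.3]
capb [ 4.443e+02 -3.399e+02  3.000e-01  2.700e+01  2.450e+01]
t 0.15 shift cm [ 29.7  -15.3    8.23] spin 0 q6 now -0.02 tool [ 218.2 -585.2  222.1]
```

```bash
python3 -m inch '[{"xyz":[7,-4,2],"spin":0},{"xyz":[14,-8,4],"spin":0},{"xyz":[21,-12,6],"spin":0},{"xyz":[29.8,-15,8.2],"spin":0},{"xyz":[29.8,-15,8.2],"spin":0},{"xyz":[29.8,-15,8.2],"spin":0},{"xyz":[29.8,-15,8.2],"spin":0},{"xyz":[29.8,-15,8.2],"spin":0},{"xyz":[29.8,-15,8.2],"spin":0},{"xyz":[29.8,-15,8.2],"spin":0},{"xyz":[29.8,-15,8.2],"spin":0}]' 0
cat >> h.py <<'E'
def look(name,f,z):
    """wrist picture; f(H,S,V)->mask; rect of the blob on plane z, seen near the TCP"""
    C=cam("wrist"); im=ctrl.get_image("wrist")[:,:,::-1].copy(); cv2.imwrite(f"pics/{name}.png",im)
    H,S,V=[a.astype(int) for a in cv2.split(cv2.cvtColor(im,cv2.COLOR_BGR2HSV))]
    print(name,rect(C,f(H,S,V),z)); return C,im
E
python3 - <<'E'
from h import *
look("w1",lambda H,S,V:(S<60)&(V>130),45)
go(444,-339,16,108)
E
```

```text
t: 1.25
ee_pos: [444.2, -341.7, 140.6]
orientation: [-3.092, -0.555, -0.0]
ft_force: [0.1, -0.5, 0.1]
width: 87.9
w1 [ 4.653e+02 -1.165e+02  2.000e-01  9.290e+01  2.550e+01]
t 1.3 shift cm [ 0.07 -0.25 12.46] spin 2.3 q6 now 0.54 tool [ 444.3 -341.7  140.6]
```

View pics/w1.png

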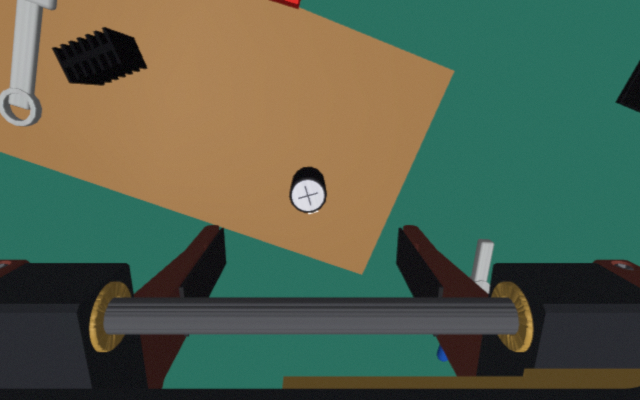

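The wrist view shows the black cap's top at (308,195), between the fingers, and the black sink at the upper left. I'll limit the mask to the area around the expected point.

```bash
sed -i '/^def look/,$d' h.py
cat >> h.py <<'E'
def look(name,f,z,xy,r=45):
    """wrist picture; f(H,S,V)->mask within r px of where (xy,z) should be; rect of the blob on plane z"""
    C=cam("wrist"); im=ctrl.get_image("wrist")[:,:,::-1].copy(); cv2.imwrite(f"pics/{name}.png",im)
    H,S,V=[a.astype(int) for a in cv2.split(cv2.cvtColor(im,cv2.COLOR_BGR2HSV))]
    u=proj(C,[*xy,z])[0]; w=np.zeros(H.shape,np.uint8); cv2.circle(w,tuple(int(a) for a in u),r,1,-1)
    print(name,u.round(),rect(C,f(H,S,V)&(w>0),z)); return C,im
E
python3 - <<'E'
from h import *
look("w2",lambda H,S,V:(S<60)&(V>130),45,(444,-339),35)
E
```

```text
w2 [308. 195.] [ 443.4 -338.7   20.3   24.3   24.3]
```

```bash
python3 -m inch '[{"xyz":[0.1,-0.25,4],"spin":2},{"xyz":[0.1,-0.25,8],"spin":2},{"xyz":[0.1,-0.25,11],"spin":2},{"xyz":[0.1,-0.25,12.4],"spin":2},{"xyz":[0.1,-0.25,12.4],"spin":2},{"xyz":[0.1,-0.25,12.4],"spin":2},{"xyz":[0.1,-0.25,12.4],"spin":2},{"xyz":[0.1,-0.25,12.4],"spin":2}]' 0
python3 -m inch '[{"xyz":[0,0,0],"spin":0},{"xyz":[0,0,0],"spin":0},{"xyz":[0,0,0],"spin":0},{"xyz":[0,0,0],"spin":0},{"xyz":[0,0,0],"spin":0},{"xyz":[0,0,0],"spin":0},{"xyz":[0,0,0],"spin":0},{"xyz":[0,0,0],"spin":0},{"xyz":[0,0,-2],"spin":0},{"xyz":[0,0,-5],"spin":0},{"xyz":[0,0,-8],"spin":0},{"xyz":[0,0,-10.5],"spin":0},{"xyz":[0,0,-10.5],"spin":0},{"xyz":[0,0,-10.5],"spin":0}]' 0.8
python3 -c "
from h import *
go(652.4,-5.8,120,108)"
```

```text
t: 2.15
ee_pos: [445.2, -339.5, 18.1]
orientation: [3.1, 0.5, 0.003]
ft_force: [-0.1, -0.2, 0.2]
width: 88.1
t: 3.55
ee_pos: [445.0, -339.5, 123.2]
orientation: [3.1, 0.5, 0.004]
ft_force: [0.0, 1.1, -0.5]
width: 29.3
t 3.55 shift cm [ 30.18 -25.16   0.33] spin 0.3 q6 now 0.58 tool [ 445.  -339.5  123.2]
```

```bash
python3 -m inch '[{"xyz":[3,-2.5,0],"spin":0},{"xyz":[6.5,-5.4,0],"spin":0},{"xyz":[10,-8.3,0],"spin":0},{"xyz":[13.5,-11.2,0],"spin":0},{"xyz":[17,-14.1,0],"spin":0},{"xyz":[20.5,-17,0],"spin":0},{"xyz":[24,-20,0],"spin":0},{"xyz":[27.5,-23,0],"spin":0},{"xyz":[29.5,-24.5,0.2],"spin":0},{"xyz":[30.2,-25.2,0.3],"spin":0},{"xyz":[30.2,-25.2,0.3],"spin":0},{"xyz":[30.2,-25.2,0.3],"spin":0},{"xyz":[30.2,-25.2,0.3],"spin":0},{"xyz":[30.2,-25.2,0.3],"spin":0}]' -
python3 -c "
from h import *
go(652.4,-5.8,22,108)
C=cam('wrist');cv2.imwrite('pics/w3.png',ctrl.get_image('wrist')[:,:,::-1])"
```

```text
t: 4.95
ee_pos: [651.9, -6.6, 120.3]
orientation: [3.1, 0.497, 0.003]
ft_force: [-0.3, -0.2, -0.7]
width: 29.3
t 4.95 shift cm [ 0.05 -0.08  9.83] spin 0.2 q6 now 1.23 tool [651.9  -6.6 120.3]
```

View pics/w3.png

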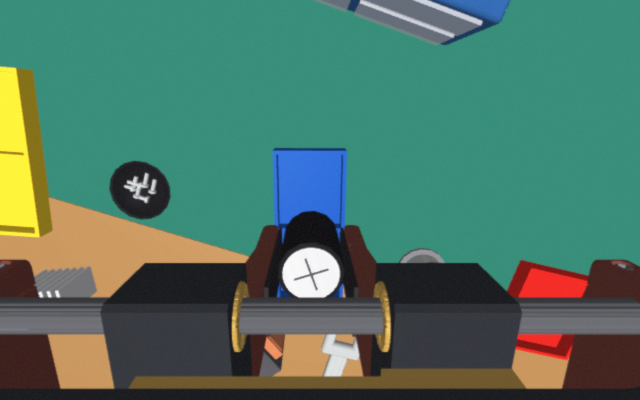

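The cap is held upright over the tray. The tray's far edge runs from (275,149) to (346,149). The cross wall is probably near row 225, but it may be the cap's shadow. I'll check this against the tray estimate.

```bash
python3 -c "
from h import *
C=cam('wrist')
print(cast(C,[(274.5,149.5),(346.5,149.5)],16).round(1))
a=np.radians(18.1);e=np.array([np.cos(a),np.sin(a)]);n=np.array([-e[1],e[0]]);c=np.array([621.5,-15.9])
print(c+66.5*e+29*n,c+66.5*e-29*n)
go(652.4,-5.8,21,108)"
```

```text
[[676.4  31.6  16. ]
 [693.9 -21.7  16. ]]
[675.69967969  32.32493879] [693.71891261 -22.80497365]
t 5.0 shift cm [ 0.03 -0.08  9.95] spin 0.2 q6 now 1.23 tool [652.1  -6.4 120.5]
```

```bash
python3 -m inch '[{"xyz":[0,-0.1,3],"spin":0},{"xyz":[0,-0.1,6],"spin":0},{"xyz":[0,-0.1,8],"spin":0},{"xyz":[0,-0.1,9.2],"spin":0},{"xyz":[0,-0.1,9.8],"spin":0},{"xyz":[0,-0.1,9.9],"spin":0},{"xyz":[0,-0.1,9.9],"spin":0},{"xyz":[0,-0.1,9.9],"spin":0},{"xyz":[0,-0.1,9.9],"spin":0}]' -
python3 -m inch '[{"xyz":[0,0,0],"spin":0},{"xyz":[0,0,0],"spin":0},{"xyz":[0,0,0],"spin":0},{"xyz":[0,0,0],"spin":0},{"xyz":[0,0,0],"spin":0},{"xyz":[0,0,0],"spin":0},{"xyz":[0,0,-3],"spin":0},{"xyz":[0,0,-7],"spin":0},{"xyz":[0,0,-11],"spin":0},{"xyz":[0,0,-12],"spin":0},{"xyz":[0,0,-12],"spin":0}]' 0
python3 -c "
from h import *
go(511,-3,140,-33.5)"
```

```text
t: 5.9
ee_pos: [652.6, -5.7, 22.3]
orientation: [3.1, 0.498, 0.006]
ft_force: [-0.9, -0.3, 0.1]
width: 29.8
t: 7.0
ee_pos: [653.4, -5.5, 144.4]
orientation: [3.099, 0.498, 0.012]
ft_force: [-0.4, -1.2, 0.5]
width: 87.7
t 7.0 shift cm [-13.45  -4.7    0.33] spin -38.3 q6 now 1.23 tool [653.4  -5.5 144.4]
```

```bash
python3 -m inch '[{"xyz":[-3,-1,0.3],"spin":-8},{"xyz":[-6,-2.2,0.3],"spin":-16},{"xyz":[-9,-3.4,0.3],"spin":-24},{"xyz":[-12,-4.4,0.3],"spin":-32},{"xyz":[-13.4,-4.7,0.3],"spin":-38},{"xyz":[-13.4,-4.7,0.3],"spin":-38},{"xyz":[-13.4,-4.7,0.3],"spin":-38},{"xyz":[-13.4,-4.7,0.3],"spin":-38},{"xyz":[-13.4,-4.7,0.3],"spin":-38}]' 0
python3 -c "
from h import *
C,im=look('w4',lambda H,S,V:(S<80)&(V<140),46,(511,-3),60)
go(511,-3,17,-33.5)"
```

```text
t: 7.9
ee_pos: [512.3, -2.8, 140.0]
orientation: [2.767, 1.477, 0.01]
ft_force: [-0.1, 0.4, -0.6]
width: 88.1
w4 [309. 198.] [514.1   1.5  55.1  55.9  21.5]
t 7.95 shift cm [-0.12 -0.18 12.3 ] spin -0.3 q6 now 0.56 tool [512.2  -2.8 140. ]
```

View pics/w4.png

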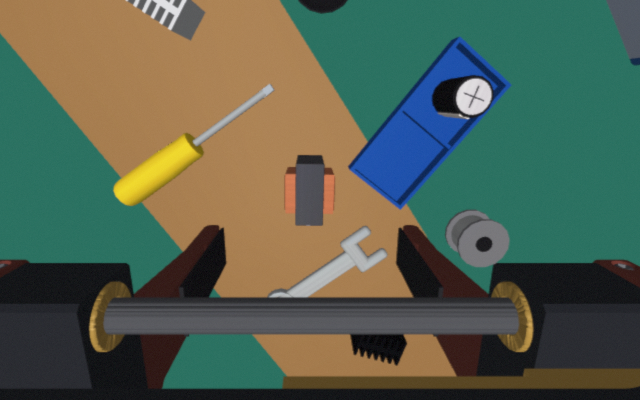

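The cap stands in the far bay. The transformer core is aligned with the tool, with its top face spanning (296..323, 163..225). The blue tray's corner is near the right finger, so I'll go in half closed with the TCP above the rim.

```bash
python3 -c "
from h import *
C=cam('wrist'); p=cast(C,[(309.5,163.5),(309.5,225),(296,195),(323,195)],46).round(1); print(p, np.linalg.norm(p[0]-p[1]),np.linalg.norm(p[2]-p[3]))
q=(p[0]+p[1])/2
go(q[0],q[1],19.5,-33.5)"
```

```text
[[526.3  19.1  46. ]
 [498.7 -21.9  46. ]
 [503.8   4.5  46. ]
 [521.2  -7.2  46. ]] 49.42428552847272 20.96783250600789
t 7.95 shift cm [ 0.1  -0.14 12.05] spin -0.3 q6 now 0.56 tool [512.2  -2.8 140. ]
```

```bash
python3 -m inch '[{"xyz":[0.1,-0.15,0],"spin":0},{"xyz":[0.1,-0.15,3],"spin":0},{"xyz":[0.1,-0.15,5],"spin":0},{"xyz":[0.1,-0.15,7],"spin":0},{"xyz":[0.1,-0.15,7],"spin":0},{"xyz":[0.1,-0.15,7],"spin":0}]' 0.4
python3 -m inch '[{"xyz":[0,0,2],"spin":0},{"xyz":[0,0,4],"spin":0},{"xyz":[0,0,4.8],"spin":0},{"xyz":[0,0,5],"spin":0},{"xyz":[0,0,5],"spin":0},{"xyz":[0,0,5],"spin":0},{"xyz":[0,0,5],"spin":0}]' 0.4
python3 -m inch '[{"xyz":[0,0,0],"spin":0},{"xyz":[0,0,0],"spin":0},{"xyz":[0,0,0],"spin":0},{"xyz":[0,0,0],"spin":0},{"xyz":[0,0,0],"spin":0},{"xyz":[0,0,0],"spin":0},{"xyz":[0,0,-1],"spin":0},{"xyz":[0,0,-4],"spin":0},{"xyz":[0,0,-7],"spin":0},{"xyz":[0,0,-10],"spin":0},{"xyz":[0,0,-11],"spin":0},{"xyz":[0,0,-11],"spin":0},{"xyz":[0,0,-11],"spin":0}]' 0.9
python3 -c "
from h import *
go(609.8,-244.1,130,94.3)"
```

```text
t: 8.55
ee_pos: [512.1, -1.2, 70.0]
orientation: [2.767, 1.477, 0.009]
ft_force: [0.8, -0.4, 1.5]
width: 52.9
t: 9.25
ee_pos: [513.1, -1.3, 20.8]
orientation: [2.767, 1.477, 0.011]
ft_force: [0.6, 0.8, -0.2]
width: 52.8
t: 10.55
ee_pos: [511.4, -1.1, 130.0]
orientation: [2.767, 1.477, 0.01]
ft_force: [-0.1, 0.6, -2.2]
width: 39.9
t 10.55 shift cm [-14.71  21.7    0.12] spin 51.9 q6 now 0.57 tool [511.4  -1.1 130. ]
```

```bash
python3 -m inch '[{"xyz":[-1.8,2.7,0],"spin":6},{"xyz":[-3.7,5.4,0],"spin":13},{"xyz":[-5.6,8.2,0],"spin":20},{"xyz":[-7.5,11,0],"spin":27},{"xyz":[-9.4,13.8,0],"spin":34},{"xyz":[-11.3,16.6,0],"spin":41},{"xyz":[-13.2,19.4,0],"spin":47},{"xyz":[-14.4,21.2,0.1],"spin":51},{"xyz":[-14.7,21.7,0.1],"spin":52},{"xyz":[-14.7,21.7,0.1],"spin":52},{"xyz":[-14.7,21.7,0.1],"spin":52},{"xyz":[-14.7,21.7,0.1],"spin":52}]' -
python3 -c "
from h import *
C=cam('wrist');im=ctrl.get_image('wrist')[:,:,::-1].copy();cv2.imwrite('pics/w5.png',im)
go(609.8,-244.1,24.5,94.3)
a=np.radians(4.3);e=np.array([np.cos(a),np.sin(a)]);n=np.array([-e[1],e[0]]);c=np.array([609.8,-244.1])
for s in (1,-1): print(proj(C,[*(c+40*e+s*35*n),16]).round())"
```

```text
t: 11.75
ee_pos: [609.2, -242.6, 129.7]
orientation: [3.138, 0.118, 0.01]
ft_force: [0.2, -0.3, -2.7]
width: 39.8
t 11.8 shift cm [-0.04  0.12 10.55] spin -0.0 q6 now 1.1 tool [ 609.4 -242.7  130. ]
[[269. 141.]]
[[357. 141.]]
```

View pics/w5.png

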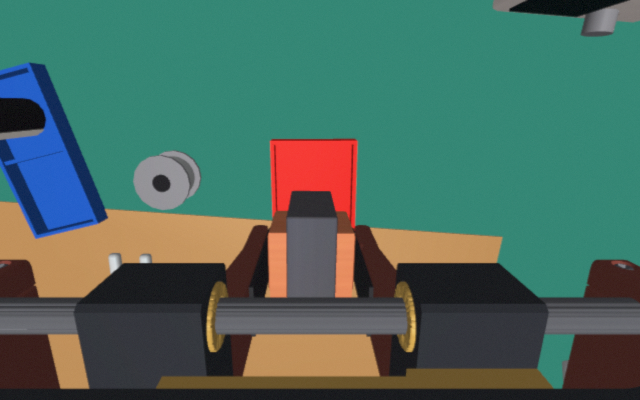

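The red tray's far corners are at (271,139) and (357,139), which matches the prediction. The transformer hangs straight, so I'll lower it.

```bash
python3 -m inch '[{"xyz":[0,0.1,3],"spin":0},{"xyz":[0,0.1,6],"spin":0},{"xyz":[0,0.1,8.5],"spin":0},{"xyz":[0,0.1,10],"spin":0},{"xyz":[0,0.1,10.4],"spin":0},{"xyz":[0,0.1,10.5],"spin":0},{"xyz":[0,0.1,10.5],"spin":0},{"xyz":[0,0.1,10.5],"spin":0},{"xyz":[0,0.1,10.5],"spin":0}]' -
python3 -m inch '[{"xyz":[0,0,0],"spin":0},{"xyz":[0,0,0],"spin":0},{"xyz":[0,0,0],"spin":0},{"xyz":[0,0,0],"spin":0},{"xyz":[0,0,0],"spin":0},{"xyz":[0,0,0],"spin":0},{"xyz":[0,0,-3],"spin":0},{"xyz":[0,0,-7],"spin":0},{"xyz":[0,0,-11],"spin":0},{"xyz":[0,0,-12],"spin":0},{"xyz":[0,0,-12],"spin":0}]' 0
python3 -c "
from h import *
go(485,-154,140,39.7)"
```

```text
t: 12.7
ee_pos: [610.8, -244.2, 26.0]
orientation: [3.137, 0.117, 0.013]
ft_force: [0.1, 0.3, -1.2]
width: 39.7
t: 13.8
ee_pos: [611.0, -244.4, 148.1]
orientation: [3.135, 0.117, 0.019]
ft_force: [-0.1, 0.6, 0.2]
width: 87.8
t 13.8 shift cm [-11.89  -9.96   0.63] spin 54.6 q6 now 1.1 tool [ 611.  -244.4  148.1]
```

```bash
python3 -m inch '[{"xyz":[-2,-1.6,0.3],"spin":8},{"xyz":[-4,-3.3,0.5],"spin":16},{"xyz":[-6,-5,0.6],"spin":24},{"xyz":[-8,-6.7,0.6],"spin":32},{"xyz":[-10,-8.4,0.6],"spin":40},{"xyz":[-11.4,-9.6,0.6],"spin":48},{"xyz":[-11.9,-10,0.6],"spin":54.5},{"xyz":[-11.9,-10,0.6],"spin":54.5},{"xyz":[-11.9,-10,0.6],"spin":54.5},{"xyz":[-11.9,-10,0.6],"spin":54.5},{"xyz":[-11.9,-10,0.6],"spin":54.5}]' 0
python3 -c "
from h import *
C,im=look('w6',lambda H,S,V:(V<75),42,(485,-154),60)
go(485,-154,16.5,39.7)"
```

```text
t: 14.9
ee_pos: [485.2, -153.8, 139.9]
orientation: [-2.844, 1.331, -0.019]
ft_force: [0.4, 0.2, 0.9]
width: 87.8
w6 [313. 195.] [ 487.  -158.1  -50.1   46.9   23.9]
t 14.95 shift cm [-0.12  0.11 12.35] spin 0.1 q6 now 2.11 tool [ 485.2 -153.8  140. ]
```

View pics/w6.png

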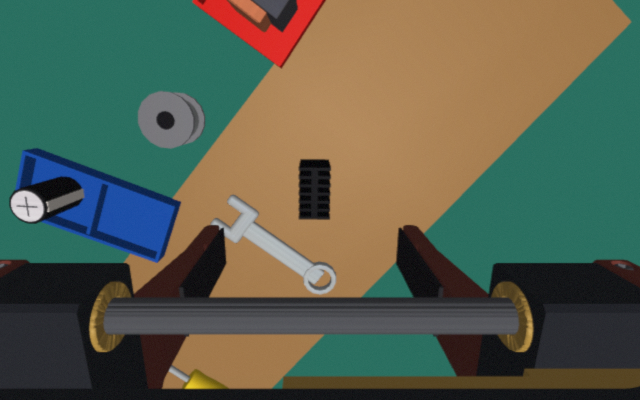

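The sink is aligned with the tool. Its near top edge is at row 219, columns 299..330. The wrench jaw at (237,205) is near the left finger, so I'll go in half closed.

```bash
python3 -c "
from h import *
C=cam('wrist'); R=Ro.from_rotvec(ctrl.get_obs()['orientation']).as_matrix()
p=cast(C,[(314.5,219),(299.5,200),(330,200)],42)
print(np.linalg.norm(p[1]-p[2])); q=p[0]+21*R[:,0]; print(q, proj(C,q+21*R[:,0]))
go(q[0],q[1],17,39.7)"
python3 -m inch '[{"xyz":[0,0.1,0],"spin":0},{"xyz":[0,0.1,2],"spin":0},{"xyz":[0,0.1,5],"spin":0},{"xyz":[0,0.1,7],"spin":0},{"xyz":[0,0.1,7],"spin":0},{"xyz":[0,0.1,7],"spin":0}]' 0.5
```

```text
24.123029172732696
[ 484.50286446 -155.871705     42.21624469] [[314.60993866 167.47377109]]
t 14.95 shift cm [-1.00e-02  2.70e-01  1.23e+01] spin 0.1 q6 now 2.11 tool [ 485.2 -153.8  140. ]
t: 15.55
ee_pos: [485.3, -154.8, 70.1]
orientation: [-2.844, 1.331, -0.018]
ft_force: [-0.1, 0.0, 0.0]
width: 45.2
```

```bash
python3 -m inch '[{"xyz":[0,0.15,2],"spin":0},{"xyz":[0,0.15,4],"spin":0},{"xyz":[0,0.15,5.2],"spin":0},{"xyz":[0,0.15,5.3],"spin":0},{"xyz":[0,0.15,5.3],"spin":0},{"xyz":[0,0.15,5.3],"spin":0},{"xyz":[0,0.15,5.3],"spin":0}]' 0.5
python3 -m inch '[{"xyz":[0,0,0],"spin":0},{"xyz":[0,0,0],"spin":0},{"xyz":[0,0,0],"spin":0},{"xyz":[0,0,0],"spin":0},{"xyz":[0,0,0],"spin":0},{"xyz":[0,0,0],"spin":0},{"xyz":[0,0,-1],"spin":0},{"xyz":[0,0,-4],"spin":0},{"xyz":[0,0,-7],"spin":0},{"xyz":[0,0,-10],"spin":0},{"xyz":[0,0,-11],"spin":0},{"xyz":[0,0,-11],"spin":0},{"xyz":[0,0,-11],"spin":0}]' 0.9
python3 -c "
from h import *
go(633.3,247.6,130,104.2)"
```

```text
t: 16.25
ee_pos: [485.3, -156.1, 17.9]
orientation: [-2.843, 1.331, -0.021]
ft_force: [0.6, -0.2, -0.7]
width: 43.7
t: 17.55
ee_pos: [483.3, -155.5, 127.2]
orientation: [-2.844, 1.331, -0.019]
ft_force: [0.2, 0.3, -0.4]
width: 25.2
t 17.55 shift cm [-21.34 -37.34  -0.24] spin -64.4 q6 now 2.11 tool [ 483.3 -155.5  127.2]
```

```bash
python3 -m inch '[{"xyz":[-1.5,-2.6,0],"spin":-4},{"xyz":[-3.2,-5.6,0],"spin":-9},{"xyz":[-5.2,-9.1,0],"spin":-15},{"xyz":[-7.2,-12.6,0],"spin":-21},{"xyz":[-9.2,-16.1,0],"spin":-27},{"xyz":[-11.2,-19.6,0],"spin":-33},{"xyz":[-13.2,-23.1,0],"spin":-39},{"xyz":[-15.2,-26.6,0],"spin":-45},{"xyz":[-17.2,-30.1,0],"spin":-51},{"xyz":[-19.2,-33.6,-0.1],"spin":-57},{"xyz":[-20.5,-36,-0.2],"spin":-62},{"xyz":[-21.3,-37.3,-0.2],"spin":-64.5},{"xyz":[-21.3,-37.3,-0.2],"spin":-64.5},{"xyz":[-21.3,-37.3,-0.2],"spin":-64.5},{"xyz":[-21.3,-37.3,-0.2],"spin":-64.5},{"xyz":[-21.3,-37.3,-0.2],"spin":-64.5}]' -
python3 -c "
from h import *
C=cam('wrist');im=ctrl.get_image('wrist')[:,:,::-1].copy();cv2.imwrite('pics/w7.png',im)
go(633.3,247.6,22,104.2)
a=np.radians(14.2);e=np.array([np.cos(a),np.sin(a)]);n=np.array([-e[1],e[0]]);c=np.array([601.8,239.6])
for s in (1,-1): print(proj(C,[*(c+66.5*e+s*29*n),16]).round())"
```

```text
t: 19.15
ee_pos: [632.9, 245.6, 129.5]
orientation: [3.112, 0.388, 0.017]
ft_force: [-0.0, -0.4, -1.0]
width: 24.7
t 19.2 shift cm [-0.05 -0.24 10.77] spin 0.0 q6 now 1.68 tool [633.1 245.8 129.7]
[[272. 149.]]
[[344. 149.]]
```

View pics/w7.png

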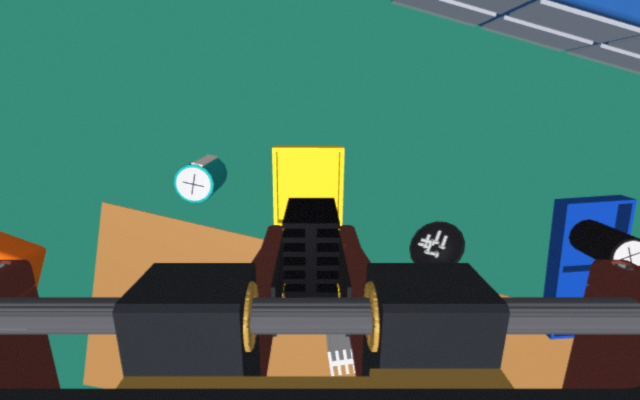

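The tray edge at (272..344, 147) matches the prediction. I'll lower the sink and open only half, because the turquoise cap and the dish are close by.

```bash
python3 -m inch '[{"xyz":[0,-0.2,3],"spin":0},{"xyz":[0,-0.2,6],"spin":0},{"xyz":[0,-0.2,8.7],"spin":0},{"xyz":[0,-0.2,10.2],"spin":0},{"xyz":[0,-0.2,10.7],"spin":0},{"xyz":[0,-0.2,10.8],"spin":0},{"xyz":[0,-0.2,10.8],"spin":0},{"xyz":[0,-0.2,10.8],"spin":0},{"xyz":[0,-0.2,10.8],"spin":0}]' -
python3 -m inch '[{"xyz":[0,0,0],"spin":0},{"xyz":[0,0,0],"spin":0},{"xyz":[0,0,0],"spin":0},{"xyz":[0,0,0],"spin":0},{"xyz":[0,0,-3],"spin":0},{"xyz":[0,0,-7],"spin":0},{"xyz":[0,0,-11],"spin":0},{"xyz":[0,0,-12],"spin":0},{"xyz":[0,0,-12],"spin":0}]' 0.45
python3 -c "
from h import *
go(501,172,140,23)"
```

```text
t: 20.1
ee_pos: [634.4, 247.6, 22.6]
orientation: [3.113, 0.389, 0.02]
ft_force: [-0.3, -0.5, -0.4]
width: 25.1
t: 21.0
ee_pos: [634.0, 248.4, 144.8]
orientation: [3.114, 0.389, 0.026]
ft_force: [0.0, 0.5, 0.1]
width: 48.1
t 21.0 shift cm [-14.78   4.13   0.27] spin 81.2 q6 now 1.69 tool [634.  248.4 144.8]
```

```bash
python3 -m inch '[{"xyz":[-2,0.6,0.3],"spin":-8.5},{"xyz":[-4,1.2,0.3],"spin":-17},{"xyz":[-6,1.8,0.3],"spin":-25.5},{"xyz":[-8,2.3,0.3],"spin":-34},{"xyz":[-10,2.9,0.3],"spin":-42.5},{"xyz":[-12,3.5,0.3],"spin":-51},{"xyz":[-14,4,0.3],"spin":-59.5},{"xyz":[-14.8,4.1,0.3],"spin":-68},{"xyz":[-14.8,4.1,0.3],"spin":-76.5},{"xyz":[-14.8,4.1,0.3],"spin":-85},{"xyz":[-14.8,4.1,0.3],"spin":-93},{"xyz":[-14.8,4.1,0.3],"spin":-98.8},{"xyz":[-14.8,4.1,0.3],"spin":-98.8},{"xyz":[-14.8,4.1,0.3],"spin":-98.8},{"xyz":[-14.8,4.1,0.3],"spin":-98.8},{"xyz":[-14.8,4.1,0.3],"spin":-98.8}]' 0.45
python3 -c "
from h import *
C,im=look('w8',lambda H,S,V:(S<70),42,(501,172),60)
go(501,172,17,23)"
```

```text
t: 22.6
ee_pos: [500.6, 172.2, 139.3]
orientation: [1.727, 2.607, 0.012]
ft_force: [-0.9, -0.2, 0.6]
width: 48.1
w8 [309. 195.] [500.3 177.8 -67.4  48.5  25.5]
t 22.65 shift cm [ 0.06 -0.16 12.25] spin -0.0 q6 now -0.08 tool [500.7 172.3 139.5]
```

View pics/w8.png

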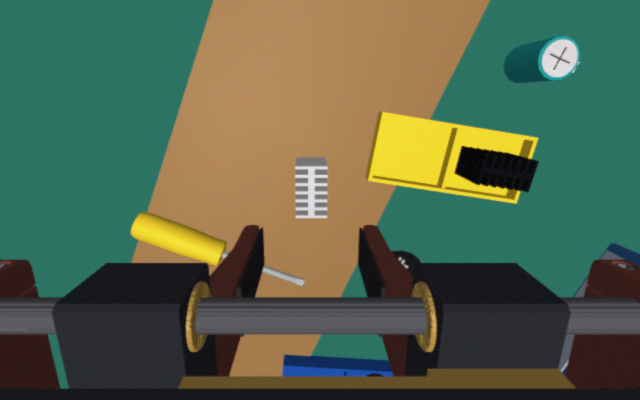

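The silver sink is aligned: its near edge is at row 218, columns 295..327, centred within 2 mm. The black sink stands in the far yellow bay.

```bash
python3 -m inch '[{"xyz":[0.2,0,4],"spin":0},{"xyz":[0.2,0,8],"spin":0},{"xyz":[0.2,0,11],"spin":0},{"xyz":[0.2,0,12.1],"spin":0},{"xyz":[0.2,0,12.2],"spin":0},{"xyz":[0.2,0,12.2],"spin":0},{"xyz":[0.2,0,12.2],"spin":0},{"xyz":[0.2,0,12.2],"spin":0}]' 0.45
python3 -m inch '[{"xyz":[0,0,0],"spin":0},{"xyz":[0,0,0],"spin":0},{"xyz":[0,0,0],"spin":0},{"xyz":[0,0,0],"spin":0},{"xyz":[0,0,0],"spin":0},{"xyz":[0,0,0],"spin":0},{"xyz":[0,0,-1],"spin":0},{"xyz":[0,0,-4],"spin":0},{"xyz":[0,0,-7],"spin":0},{"xyz":[0,0,-10],"spin":0},{"xyz":[0,0,-11],"spin":0},{"xyz":[0,0,-11],"spin":0},{"xyz":[0,0,-11],"spin":0}]' 0.9
python3 -c "
from h import *
go(570.3,231.6,130,104.2)"
```

```text
t: 23.45
ee_pos: [502.8, 174.2, 18.9]
orientation: [1.725, 2.606, 0.015]
ft_force: [0.0, 0.2, -0.2]
width: 48.2
t: 24.75
ee_pos: [500.2, 174.1, 128.1]
orientation: [1.726, 2.606, 0.014]
ft_force: [0.4, -0.1, -1.0]
width: 24.7
t 24.75 shift cm [ 2.55  8.7  -0.07] spin -81.2 q6 now -0.08 tool [500.2 174.1 128.1]
```

```bash
python3 -m inch '[{"xyz":[0.3,0.8,0],"spin":-8},{"xyz":[0.6,1.7,0],"spin":-16},{"xyz":[0.9,2.6,0],"spin":-24},{"xyz":[1.2,3.5,0],"spin":-32},{"xyz":[1.5,4.4,0],"spin":-40},{"xyz":[1.8,5.3,0],"spin":-48},{"xyz":[2,6.2,0],"spin":-56},{"xyz":[2.3,7.1,0],"spin":-64},{"xyz":[2.5,8,0],"spin":-72},{"xyz":[2.55,8.6,0],"spin":-79},{"xyz":[2.55,8.7,0],"spin":-81.2},{"xyz":[2.55,8.7,0],"spin":-81.2},{"xyz":[2.55,8.7,0],"spin":-81.2},{"xyz":[2.55,8.7,0],"spin":-81.2}]' -
python3 -c "
from h import *
go(570.3,231.6,22.8,104.2)"
```

```text
t: 26.15
ee_pos: [569.7, 231.3, 128.3]
orientation: [-0.384, 3.102, -0.006]
ft_force: [-0.5, 0.1, -1.0]
width: 24.7
t 26.15 shift cm [ 0.1   0.08 10.55] spin -0.1 q6 now -1.44 tool [569.7 231.3 128.3]
```

```bash
python3 -m inch '[{"xyz":[0,0,3],"spin":0},{"xyz":[0,0,6],"spin":0},{"xyz":[0,0,8.7],"spin":0},{"xyz":[0,0,10.1],"spin":0},{"xyz":[0,0,10.5],"spin":0},{"xyz":[0,0,10.6],"spin":0},{"xyz":[0,0,10.6],"spin":0},{"xyz":[0,0,10.6],"spin":0},{"xyz":[0,0,10.6],"spin":0}]' -
python3 -m inch '[{"xyz":[0,0,0],"spin":0},{"xyz":[0,0,0],"spin":0},{"xyz":[0,0,0],"spin":0},{"xyz":[0,0,0],"spin":0},{"xyz":[0,0,-3],"spin":0},{"xyz":[0,0,-7],"spin":0},{"xyz":[0,0,-11],"spin":0},{"xyz":[0,0,-12],"spin":0},{"xyz":[0,0,-12],"spin":0}]' 0.45
python3 -c "
from h import *
go(478,338,140,108)"
```

```text
t: 27.05
ee_pos: [572.0, 231.3, 23.1]
orientation: [-0.384, 3.1, -0.005]
ft_force: [0.3, 0.1, -1.2]
width: 24.8
t: 27.95
ee_pos: [571.0, 232.0, 145.1]
orientation: [-0.384, 3.097, -0.004]
ft_force: [-0.1, 0.1, -0.7]
width: 48.5
t 27.95 shift cm [ 6.44 12.55  0.31] spin -3.9 q6 now -1.44 tool [571.  232.  145.1]
```

```bash
python3 -m inch '[{"xyz":[1.6,3.1,0.3],"spin":-4},{"xyz":[3.2,6.2,0.3],"spin":-4},{"xyz":[4.8,9.3,0.3],"spin":-4},{"xyz":[6.4,12.5,0.3],"spin":-4},{"xyz":[6.4,12.5,0.3],"spin":-4},{"xyz":[6.4,12.5,0.3],"spin":-4},{"xyz":[6.4,12.5,0.3],"spin":-4},{"xyz":[6.4,12.5,0.3],"spin":-4}]' 0.2
python3 -c "
from h import *
C,im=look('w9',lambda H,S,V:(S<60)&(V>130),45,(478,338),40)
go(478,338,17,108)"
```

```text
t: 28.75
ee_pos: [479.1, 336.6, 139.5]
orientation: [-0.489, 3.082, -0.006]
ft_force: [-0.2, -1.0, 0.0]
width: 70.2
w9 [313. 192.] [478.9 340.6 -71.9  24.9  24.3]
t 28.8 shift cm [ 0.31  0.25 12.27] spin 0.0 q6 now -1.28 tool [479.1 336.6 139.7]
```

View pics/w9.png

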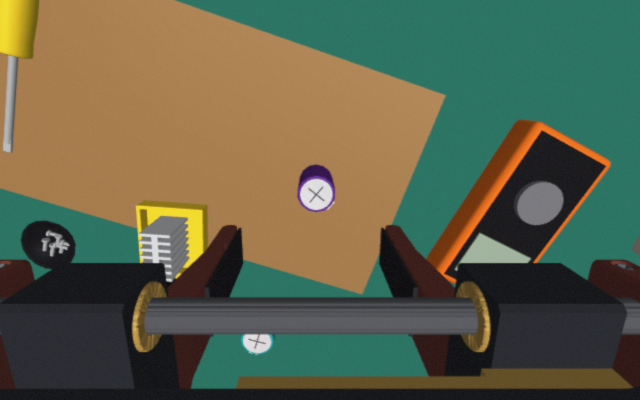

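The violet cap's top is at (316,194), between the fingers, and the silver sink stands in the yellow tray.

```bash
python3 -m inch '[{"xyz":[0.15,0.45,3],"spin":0},{"xyz":[0.15,0.45,7],"spin":0},{"xyz":[0.15,0.45,10.5],"spin":0},{"xyz":[0.15,0.45,12],"spin":0},{"xyz":[0.15,0.45,12.2],"spin":0},{"xyz":[0.15,0.45,12.2],"spin":0},{"xyz":[0.15,0.45,12.2],"spin":0},{"xyz":[0.15,0.45,12.2],"spin":0}]' 0.2
python3 -m inch '[{"xyz":[0,0,0],"spin":0},{"xyz":[0,0,0],"spin":0},{"xyz":[0,0,0],"spin":0},{"xyz":[0,0,0],"spin":0},{"xyz":[0,0,0],"spin":0},{"xyz":[0,0,0],"spin":0},{"xyz":[0,0,0],"spin":0},{"xyz":[0,0,-1],"spin":0},{"xyz":[0,0,-4],"spin":0},{"xyz":[0,0,-7],"spin":0},{"xyz":[0,0,-10],"spin":0},{"xyz":[0,0,-11],"spin":0},{"xyz":[0,0,-11],"spin":0},{"xyz":[0,0,-11],"spin":0}]' 0.9
python3 -c "
from h import *
go(590.6,-26,130,108)"
```

```text
t: 29.6
ee_pos: [479.9, 341.1, 19.3]
orientation: [-0.489, 3.08, -0.004]
ft_force: [0.5, -0.1, -0.4]
width: 70.0
t: 31.0
ee_pos: [476.8, 340.6, 128.5]
orientation: [-0.489, 3.081, -0.004]
ft_force: [0.5, 0.2, -0.1]
width: 29.4
t 31.0 shift cm [  0.53 -38.38   0.08] spin 0.0 q6 now -1.27 tool [476.8 340.6 128.5]
```

```bash
python3 -m inch '[{"xyz":[0,-2.5,0],"spin":0},{"xyz":[0.1,-6,0],"spin":0},{"xyz":[0.1,-10,0],"spin":0},{"xyz":[0.2,-14,0],"spin":0},{"xyz":[0.3,-18,0],"spin":0},{"xyz":[0.3,-22,0],"spin":0},{"xyz":[0.4,-26,0],"spin":0},{"xyz":[0.4,-30,0],"spin":0},{"xyz":[0.5,-34,0],"spin":0},{"xyz":[0.5,-37,0],"spin":0},{"xyz":[0.5,-38.4,0],"spin":0},{"xyz":[0.5,-38.4,0],"spin":0},{"xyz":[0.5,-38.4,0],"spin":0},{"xyz":[0.5,-38.4,0],"spin":0},{"xyz":[0.5,-38.4,0],"spin":0}]' -
python3 -c "
from h import *
go(590.6,-26,23,108)"
```

```text
t: 32.5
ee_pos: [590.5, -24.8, 130.7]
orientation: [-0.492, 3.081, -0.004]
ft_force: [-0.1, 0.5, -0.5]
width: 29.5
t 32.5 shift cm [ 0.26 -0.06 10.77] spin 0.1 q6 now -1.95 tool [590.5 -24.8 130.7]
```

```bash
python3 -m inch '[{"xyz":[0.2,0,3],"spin":0},{"xyz":[0.2,0,6],"spin":0},{"xyz":[0.2,0,8.7],"spin":0},{"xyz":[0.2,0,10.2],"spin":0},{"xyz":[0.2,0,10.7],"spin":0},{"xyz":[0.2,0,10.8],"spin":0},{"xyz":[0.2,0,10.8],"spin":0},{"xyz":[0.2,0,10.8],"spin":0},{"xyz":[0.2,0,10.8],"spin":0}]' -
python3 -m inch '[{"xyz":[0,0,0],"spin":0},{"xyz":[0,0,0],"spin":0},{"xyz":[0,0,0],"spin":0},{"xyz":[0,0,0],"spin":0},{"xyz":[0,0,-3],"spin":0},{"xyz":[0,0,-7],"spin":0},{"xyz":[0,0,-11],"spin":0},{"xyz":[0,0,-15],"spin":0},{"xyz":[0,0,-15],"spin":0}]' 0.45
python3 -m inch '[{"xyz":[4,0,-2],"spin":0},{"xyz":[8,0,-4],"spin":0},{"xyz":[12,0,-6],"spin":0},{"xyz":[15,0,-8],"spin":0},{"xyz":[18,0,-9],"spin":0},{"xyz":[20,0,-10],"spin":0},{"xyz":[20,0,-10],"spin":0},{"xyz":[20,0,-10],"spin":0},{"xyz":[20,0,-10],"spin":0}]' 0.45
python3 - <<'E'
from h import *
C=cam("top"); im=ctrl.get_image("top")[:,:,::-1].copy(); cv2.imwrite("pics/top1.png",cv2.resize(im[130:275,170:490],None,fx=2.5,fy=2.5,interpolation=cv2.INTER_CUBIC))
s=ctrl.get_image("side")[:,:,::-1].copy(); cv2.imwrite("pics/side1.png",cv2.resize(s[115:345,200:440],None,fx=2.6,fy=2.6,interpolation=cv2.INTER_CUBIC))
E
```

```text
t: 33.4
ee_pos: [591.6, -25.4, 23.6]
orientation: [-0.491, 3.079, -0.004]
ft_force: [0.0, -0.3, -0.7]
width: 29.3
t: 34.3
ee_pos: [591.4, -25.7, 179.2]
orientation: [-0.49, 3.07, -0.008]
ft_force: [-0.3, 0.5, 1.0]
width: 48.0
t: 35.2
ee_pos: [398.8, -87.8, 272.3]
orientation: [-0.49, 3.07, -0.007]
ft_force: [0.2, 0.8, -0.0]
width: 48.2
```

View pics/top1.png

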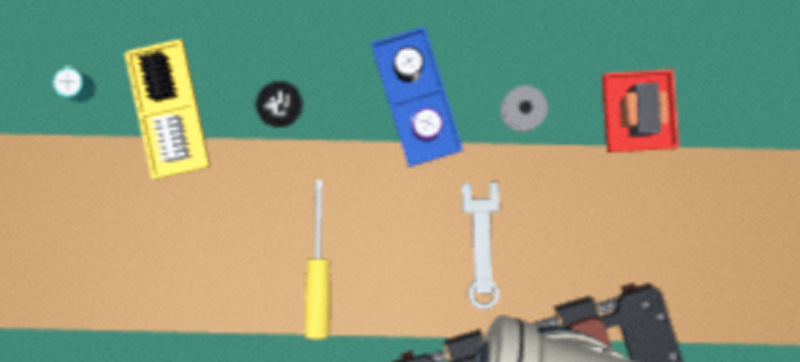

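View pics/side1.png

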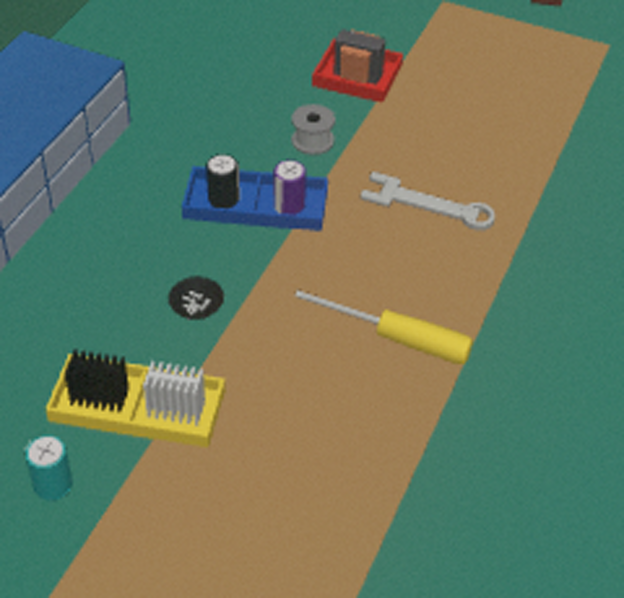

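Both views show every part upright in its own bay, and the look-alike hasn't moved. I'll check it numerically before handing in.

Run:
```python
from h import *
C=cam("top"); u=lambda x,y:(170+(x+.5)/2.5-.5,130+(y+.5)/2.5-.5)
for n,p,z,c,a in (("capb",u(408,61),48,(621.5,-15.9),18.1),("violet",u(427,123),48,(621.5,-15.9),18.1),("sinkb",u(158,76),45,(601.8,239.6),14.2),("silver",u(171,138),45,(601.8,239.6),14.2),("trafo",u(648,108),49,(609.8,-244.1),4.3)):
    d=cast(C,p,z)[0,:2]-c; a=np.radians(a); print(n,np.round([d@[np.cos(a),np.sin(a)],d@[-np.sin(a),np.cos(a)]],1))
o=ctrl.get_obs(); print(o["t"],abs(o["qvel"]).max(),o["ft_force"])
```

```text
capb [30.8 -0.2]
violet [-33.7  -0.2]
sinkb [29.2 -5.2]
silver [-34.1  -4.4]
trafo [-1.1  0.1]
35.3 0.0012507847707619976 [ 0.03523871 -0.14903667 -0.5094962 ]
```

```bash
python3 -c "
from workcell import ctrl
print(ctrl.close_job())"
```

```text
the job is handed in; nothing more can be done
None
```

The job is handed in. All five parts are in their trays: black and violet capacitors in blue, black and silver heatsinks in yellow, and the transformer in red. It took about 35 s of the 115 s allowed.

The last top and side pictures show every part upright in its own bay, with the gripper clear and still, and the turquoise look-alike untouched.

| Part | Tray | x (mm) | y (mm) | Allowed from target bay centre |
|---|---|---|---|---|
| cap_black | blue | +30.8 | -0.2 | x ±18.5, y ±14 |
| cap_violet | blue | -33.7 | -0.2 | x ±18.5, y ±14 |
| sink_black | yellow | +29.2 | -5.2 | x ±19.5, y ±18 |
| sink_silver | yellow | -34.1 | -4.4 | x ±19.5, y ±18 |
| transformer | red | -1.1 | +0.1 | x ±18, y ±16 |

- **Heatsink offset:** both heatsinks read about 5 mm off centre in y. That is within limits, and part of it may be error in my yellow tray estimate, since its colour outline came out a few mm too large.
- **Heights not measured:** I judged that the parts sit flat from the pictures. Each was released about 1 to 2 mm above its tray floor.

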